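# Gather the adapter sleeves in the tote's yellow corner

## Task

The purple tote holds two of a set of three equal white 32 mm sleeves: pick the third one, the same size, from the three loose sleeves on the bench and put it into the tote, leaving the smaller and the larger look-alike and everything else on the bench where they are. Then lift the tote well clear of the bench by its carrying bar and tilt it, about 30 degrees, towards its yellow corner until all three sleeves have slid together into that corner. Finish while still holding the tote up, tilted and still, with the sleeves gathered there.

Things in the scene. Friction and masses are not known exactly. Their poses are not given: they have to be found in the camera images.
- tote: open purple plastic tote, 210 mm (its x) by 130 mm (its y) outside, rim 43 mm above the bench, walls 4 mm thick, inside 202 by 122 mm, inner floor 7 mm above the bench, about 0.26 kg; origin at the centre of its underside, z up. A lilac carrying bar bridges its middle from long side to long side. One corner (+x, +y) is yellow
- tote_bar (a point): middle of the carrying bar, 100 mm above the tote's underside; the bar runs along the tote's y, 142 mm long, 14 mm thick (along the tote's x), 20 mm tall (90 to 110 mm above the underside), on two posts 22 mm wide outside the long walls; clear space of 83 mm below the bar down to the tote's floor
- tote_corner (a point): inner corner of the tote that is marked yellow, on the inner floor, at tote x +101 mm, y +61 mm, z 7 mm. The tote's inside is slick: sleeves start to slide on it at a tilt of about 6 degrees, and along a wall at somewhat more; a tilt of 30 degrees about the diagonal, equally towards its +x and +y sides, brings them all to the yellow corner within 2 s
- sleeve_a: white plastic sleeve (short tube), 32 mm outside diameter, 20 mm bore, 30 mm tall, 32 g, upright in the tote in the half away from the yellow corner; origin at the centre of its underside, z along its axis
- sleeve_b: like sleeve_a, the second one in the tote
- sleeve_match: the third 32 mm sleeve of the set, same size as sleeve_a, standing upright on the bench; origin at the centre of its underside, z up
- sleeve_small: look-alike white sleeve, 22 mm outside diameter, 30 mm tall, standing on the bench; origin at the centre of its underside; to be left alone
- sleeve_large: look-alike white sleeve, 44 mm outside diameter, 30 mm tall, standing on the bench; origin at the centre of its underside; to be left alone
- amber_bottle: bystander: amber bottle, 62 mm diameter, 130 mm tall, beyond the work; origin at the centre of its underside
- beaker: bystander: glass beaker, 68 mm diameter, 85 mm tall, near the robot on its right; origin at the centre of its underside
- jar: bystander: clear jar, 60 mm diameter, 75 mm tall, beyond the tote on the right; origin at the centre of its underside
Not all that is in view belongs to the job. What is shaped like the tote but brown or green is not meant.

How it is judged:
By the outcome, as a careful person would: the job done as asked, in the order asked, and still so for the second after the job is handed in, while the arm keeps its last pose, push and grip.
It also fails if it takes over 51 s, if anything falls off the work surface, if the arm or the gripper's body presses on something with over 40 N, if the wrist force passes 120 N, or if a joint passes its speed limit or range.

## Robot

A 6-joint arm with a two-finger parallel gripper is mounted at the origin on the work surface. World frame = base frame: x ahead of the robot, y to its left, z up, the work surface at z = 0. Lengths are in m, angles in rad, forces in N, time in s.
With the tool pointing down it reaches from about 0.3 to 1 m from the base axis. Payload 5.1 kg.
Tool frame: the origin (TCP) lies midway between the tips of the shut fingers; the grasp point (between the pads) lies 19 mm behind it; z points along the fingers, y is the direction in which the jaws open and shut (so a half turn about z gives the same grasp; the last joint's range is limited). The gripper opens to 95 mm and grips with 3 to 60 N. Pads are 20 mm wide; open, the fingers measure 119 mm over their backs; the gripper's body (75 mm by 180 mm) begins 59 mm behind the grasp point.
Start: joints at [1.185, 0.124, 1.65, -0, 1.367, -0.083], TCP at [0.194, 0.62, 0.215] pointing down, gripper open.
Joint ranges: [-2.61, 2.61], [-1.02, 2.33], [0.03, 2.71], [-1.35, 4.49], [0.32, 2.68], [-2.91, 2.91]. Speed limits (rad/s): [2.57, 2.57, 3.14, 3.14, 3.14, 3.14].

## Interface

Orientations are given as a unit quaternion [x, y, z, w].
In Python, from plant import env gives the robot as it stands. The module is installed in compiled form; this text tells all that it offers. Calls block until the motion is done:
- env.reach(position, orientation): joint-space move of the TCP to a pose.
- env.servo_line(position, rotation=None, vel=0.15): straight line of the TCP; rotation=None keeps the orientation; vel is the mean speed in m/s.
- env.move_joints(angles): joint-space move.
- env.grip(opening, newtons=None): opening from 0.0 (shut) to 1.0 (fully open); newtons is the grip in N (None keeps the last); returns when the fingers have stopped.
- env.wait(seconds).
- env.inverse_kinematics(position, orientation): joint angles nearest the present ones, or None.
- env.grab_frame(name): name is "scene" or "top" or "wrist"; returns a dict with "image" (420x560x3 uint8, blue, green, red), "fx", "fy", "cx", "cy" (pixels), "R" (3x3) and "t" (3): a world point X has camera coordinates R X + t; the wrist camera has in their place "T_tool_cam" (4x4, takes a point from camera to tool coordinates, whose origin is the TCP and whose axes are the flange's). Camera axes: x right, y down, z forward; pixel columns grow to the right and rows downward; lengths in m; the calibration is good to about 2 mm. A picture is of the moment at which its call begins: read the wrist's pose just before it. There is no depth.
A pose or a line that the arm cannot do raises env.MotionError and nothing moves.
- env.close_job(): hands the job in, once; it reports no verdict.
Readings, each from a call of its own:
- env.read_time(): time.
- env.read_q(): joint angles.
- env.read_joint_vel(): joint speeds.
- env.read_tau(): joint torques, N m.
- env.read_eef_pos(): TCP position.
- env.read_tool_rot(): TCP orientation.
- env.read_wrist_force(): force on the tool from outside, world axes, zero at the start.
- env.read_moment(): the same for the moment, N m.
- env.read_opening(): opening from 0.0 (shut) to 1.0 (fully open).
Only numpy, scipy, OpenCV 4.12 (cv2) and the standard library are available. Lean on these libraries where they do the work, as an engineer would, in place of code of your own. Each camera call takes 0.05 s, during which the arm holds its last target. There are 200 camera calls.

## Working session

There is one attempt and no reset: what is moved stays moved. The work goes in short steps, each a Python script; the robot and the scene stay as the last script left them, time stands still between calls to the robot, and variables do not carry over. Pictures are saved under pics/ and viewed, about 8 in all and at most 12, crops included, and the job is handed in when it is done.

```bash
mkdir -p pics; python3 - <<'E'
from plant import env
import cv2, numpy as np
for n in ("top","scene"):
    f=env.grab_frame(n); cv2.imwrite(f"pics/{n}0.png",f["image"])
    print(n,f["fx"],f["cx"],f["cy"],(-f["R"].T@f["t"]).round(3),f["R"].round(3).tolist())
print(env.read_time(),env.read_eef_pos(),env.read_tool_rot())
E
```

```text
top 482.9272404708587 270.51108185177065 210.47357384447483 [ 0.368 -0.035  1.418] [[-0.015, -1.0, -0.0], [-0.992, 0.015, -0.127], [0.127, -0.002, -0.992]]
scene 507.33237752051775 277.00521153150123 206.78372075210063 [ 0.935 -0.59   1.044] [[0.817, 0.577, 0.003], [0.464, -0.653, -0.599], [-0.344, 0.49, -0.801]]
0.1 [0.19361633 0.61990217 0.2135375 ] [ 1.50807081e-01  9.88562787e-01 -8.91760080e-04 -2.13125894e-04]
```

View pics/top0.png

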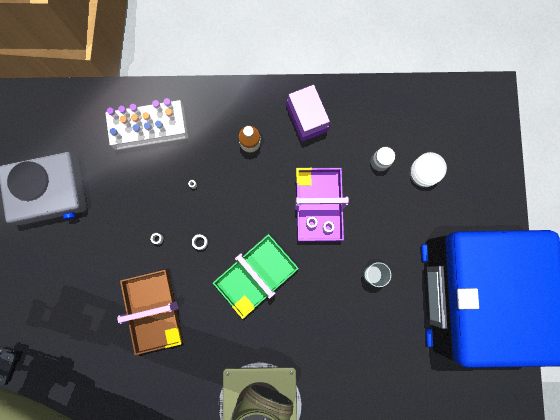

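View pics/scene0.png

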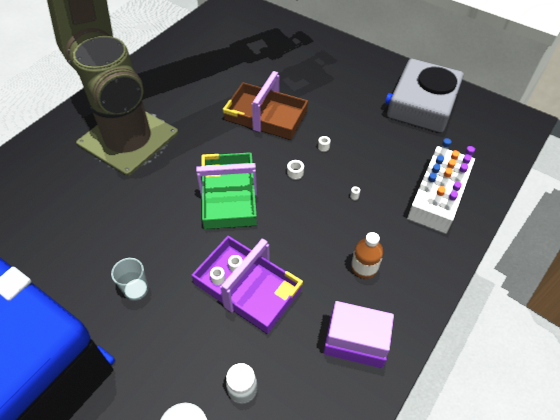

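The three loose sleeves appear in the top view at (192,184), (156,239) and (200,242), with the middle-sized one at (156,239). The purple tote is at (320,204), its yellow corner at (303,177) and its bar from (296,200) to (348,201). The brown and green totes are decoys. Next I'll measure these points.

```bash
cat > h.py <<'E'
from plant import env
import cv2, numpy as np
from scipy.spatial.transform import Rotation as Rn
def ray(f,px,z,pose=None):
    px=np.atleast_2d(px).astype(float)
    d=np.c_[(px[:,0]-f["cx"])/f["fx"],(px[:,1]-f["cy"])/f["fy"],np.ones(len(px))]
    if pose is None: R=f["R"].T; c=-f["R"].T@f["t"]
    else:
        T=np.eye(4);T[:3,:3]=Rn.from_quat(pose[1]).as_matrix();T[:3,3]=pose[0];T=T@f["T_tool_cam"];R=T[:3,:3];c=T[:3,3]
    d=d@R.T
    return c+d*((z-c[2])/d[:,2])[:,None]
def down(yaw):  # tool z down, tool y along world heading yaw
    y=np.array([np.cos(yaw),np.sin(yaw),0]);z=np.array([0,0,-1.]);return Rn.from_matrix(np.c_[np.cross(y,z),y,z])
def wrist(name):
    p=(env.read_eef_pos(),env.read_tool_rot());f=env.grab_frame("wrist");cv2.imwrite(f"pics/{name}.png",f["image"]);return f,p
E
python3 - <<'E'
from h import *
f=env.grab_frame("top");im=f["image"].astype(int);hsv=cv2.cvtColor(f["image"],cv2.COLOR_BGR2HSV)
for n,(u,v) in dict(small=(192,184),match=(156,239),large=(200,242)).items():
    w=np.zeros(im.shape[:2],np.uint8);w[v-14:v+15,u-14:u+15]=(im.min(2)>90)[v-14:v+15,u-14:u+15]
    c=max(cv2.findContours(w,0,2)[0],key=cv2.contourArea)
    p=ray(f,c[:,0],0.03);(x,y),r=cv2.minEnclosingCircle(p[:,:2].astype(np.float32));print(n,x,y,2*r)
w=np.zeros(im.shape[:2],np.uint8);w[150:260,280:360]=1
pur=cv2.inRange(hsv,(125,60,60),(165,255,255))//255*w; yel=cv2.inRange(hsv,(22,120,120),(35,255,255))//255*w
lil=cv2.inRange(hsv,(125,20,150),(165,110,255))//255*w
for n,m,z in (("pur",pur|yel,.043),("lil",lil,.11),("yel",yel,.03)):
    c=max(cv2.findContours(m,0,2)[0],key=cv2.contourArea)
    print(n,cv2.minAreaRect(ray(f,c[:,0],z)[:,:2].astype(np.float32)*1000))
print(np.unique(hsv[198:204,310:340].reshape(-1,3)[::15],axis=0).tolist(), hsv[215,310],hsv[184,330])
E
```

```text
small 0.627055823802948 0.19009213149547577 0.026606567203998566
match 0.47004058957099915 0.29264384508132935 0.036187268793582916
large 0.4581923186779022 0.1689247339963913 0.046528201550245285
pur ((561.3339233398438, -184.7176971435547), (152.83433532714844, 214.90557861328125), 89.11392974853516)
lil ((491.73492431640625, -167.56907653808594), (111.75314331054688, 73.7228012084961), 88.70455932617188)
yel ((645.6709594726562, -135.78709411621094), (43.96855163574219, 53.791160583496094), 88.73467254638672)
[[136, 116, 130], [139, 88, 180], [149, 22, 255], [150, 10, 255], [150, 11, 255], [150, 13, 255]] [136 162 187] [147 101 255]
```

```bash
python3 - <<'E'
from h import *
f=env.grab_frame("top");hsv=cv2.cvtColor(f["image"],cv2.COLOR_BGR2HSV)
w=np.zeros(hsv.shape[:2],np.uint8);w[185:215,285:360]=1
m=cv2.inRange(hsv,(125,0,200),(175,60,255))//255*w
c=max(cv2.findContours(m,0,2)[0],key=cv2.contourArea);print("bar",cv2.minAreaRect(ray(f,c[:,0],.11)[:,:2].astype(np.float32)*1000))
q=min((down(s*np.pi/2).as_quat() for s in (1,-1)),key=lambda q:np.abs(env.inverse_kinematics([.47,.292,.16],q)[5]))
print(q);env.reach([.47,.292,.16],q)
f,p=wrist("w1");print(f["fx"],f["T_tool_cam"].round(3).tolist(),p,env.read_time())
E
```

```text
bar ((563.3287353515625, -179.0797882080078), (137.10760498046875, 13.844314575195312), 89.11540985107422)
[3.061617e-17 1.000000e+00 0.000000e+00 0.000000e+00]
358.2867981156571 [[-0.002, -0.958, -0.288, 0.08], [1.0, -0.002, -0.001, 0.001], [0.0, -0.288, 0.958, -0.171], [0.0, 0.0, 0.0, 1.0]] (array([0.46989562, 0.29270142, 0.16030178]), array([-3.57196881e-04,  9.99999889e-01,  2.44844542e-04,  1.85330363e-04])) 1.8417
```

View pics/w1.png

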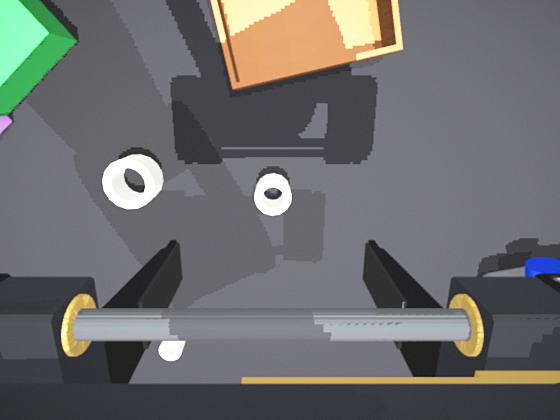

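The wrist view shows the match sleeve at (273,194), the large one at (132,181) and the small one at (171,350). I'll use the match sleeve's top edge to refine its position, then grasp it.

```bash
python3 - <<'E'
from h import *
f,p=wrist("w1b")
m=np.zeros((420,560),np.uint8);m[165:225,245:303]=(f["image"].min(2)>150)[165:225,245:303]
c=max(cv2.findContours(m,0,2)[0],key=cv2.contourArea)
P=ray(f,c[:,0],.03,p);mn,mx=P.min(0),P.max(0);print(mn,mx)
x=mx[0]-.016;y=(mn[1]+mx[1])/2;print("match",x,y,"dia",mx[1]-mn[1])
assert abs(x-.47)<.012 and abs(y-.2925)<.012
env.grip(.62,15)
env.servo_line([x,y,.05],vel=.25);env.servo_line([x,y,.006],vel=.08)
env.grip(0,15);print("opening mm",env.read_opening()*95)
env.servo_line([x,y,.19],vel=.25);print(env.read_time(),env.read_wrist_force(),env.read_opening()*95)
wrist("w2")
E
```

```text
[0.45168167 0.27800385 0.03      ] [0.48945398 0.3103339  0.03      ]
match 0.4734539772113811 0.2941688781316706 dia 0.032330049777579806
opening mm 32.236080831657716
5.425 [ 0.12801921  0.12752205 -0.78322248] 32.13013064709063
```

```bash
python3 - <<'E'
from h import *
q=env.read_tool_rot()
c=np.array([.5625,-.18]);y=np.deg2rad(-.9);a=c+.06*np.array([np.cos(y),np.sin(y)])
env.reach([*a,.19],down(np.pi/2+y).as_quat() if np.dot(down(np.pi/2+y).as_quat(),q)**2>.5 else down(-np.pi/2+y).as_quat())
wrist("w3")
env.servo_line([*a,.05],vel=.25);env.servo_line([*a,.016],vel=.06)
print(env.read_wrist_force(),env.read_opening()*95)
env.grip(.52,15);print(env.read_wrist_force())
env.servo_line([*a,.2],vel=.25)
wrist("w4")
print(env.read_time(),env.read_wrist_force())
f=env.grab_frame("top");cv2.imwrite("pics/top1.png",f["image"][130:270,250:420].repeat(3,0).repeat(3,1))
i=[cv2.imread(f"pics/{n}.png") for n in("w3","w4")];cv2.imwrite("pics/a.png",cv2.resize(np.hstack(i),(800,300)))
E
```

```text
[ 0.36890795  0.24427928 -0.10381735] 32.03058574231779
[ 0.48524326 -0.13746351 -0.7675344 ]
10.25 [0.14314902 0.07981695 0.03920124]
```

View pics/a.png

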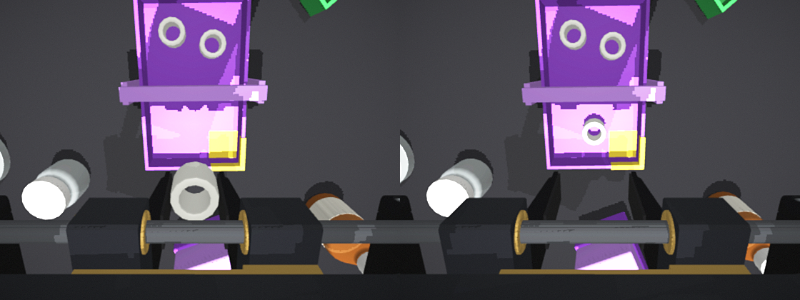

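View pics/top1.png

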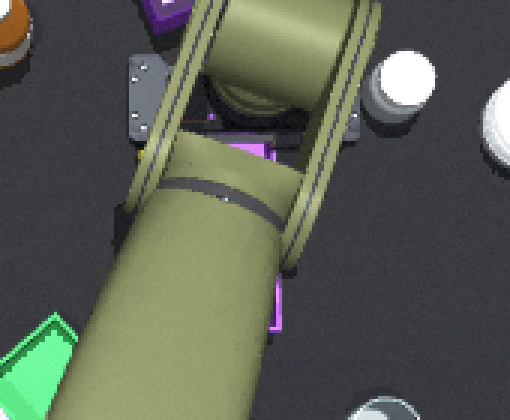

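The match sleeve stands upright in the yellow half, at about (593,131) in the composite. Sleeves a and b are at (573,36) and (612,46). Next I'll refine the bar position and find a wrist branch that can do grasp, lift and tilt.

```bash
python3 - <<'E'
from h import *
f,p=wrist("w5");hsv=cv2.cvtColor(f["image"],cv2.COLOR_BGR2HSV)
for c in (240,270,300): print([hsv[r,c].tolist() for r in range(112,152,4)])
m=np.zeros((420,560),np.uint8);m[112:150,150:390]=(cv2.inRange(hsv,(125,40,110),(155,140,255))//255)[112:150,150:390]
print([ (np.flatnonzero(m[:,c])[[0,-1]]+0).tolist() for c in (175,190,360,368) if m[:,c].any()])
u=np.flatnonzero(m.sum(0)>5);print("cols",u.min(),u.max())
for v in (117,122): print(ray(f,[[u.min(),v],[u.max(),v]],.11,p).round(4).tolist())
y=np.deg2rad(-.9);n=np.array([-1,1,0])/2**.5;n=Rn.from_euler('z',y).apply(n)
T=Rn.from_rotvec(n*np.deg2rad(30))
for b in (0,np.pi):
  r=down(y+b)
  for P in ((.563,-.179),(.5,-.1),(.5,-.18),(.45,-.18)):
    for Z in (.081,.26,.30):
      print(b,P,Z,*[None if s is None else np.round(s,2).tolist() for s in (env.inverse_kinematics([*P,Z],r.as_quat()),env.inverse_kinematics([*P,Z],(T*r).as_quat()))])
E
```

```text
[[137, 169, 175], [136, 163, 177], [136, 170, 175], [138, 94, 203], [138, 97, 206], [138, 100, 203], [137, 98, 203], [138, 99, 203], [136, 156, 177], [136, 169, 175]]
[[136, 168, 175], [137, 169, 174], [137, 169, 175], [137, 97, 207], [138, 96, 208], [138, 97, 203], [137, 97, 207], [138, 98, 204], [137, 171, 171], [150, 38, 255]]
[[137, 169, 173], [137, 166, 175], [137, 157, 172], [138, 97, 203], [138, 96, 204], [137, 98, 205], [137, 98, 203], [137, 96, 204], [136, 169, 172], [136, 169, 171]]
[[117, 148], [115, 144], [114, 146], [115, 142]]
cols 170 372
[[0.5525, -0.2495, 0.11], [0.5551, -0.1082, 0.11]]
[[0.5559, -0.2498, 0.11], [0.5585, -0.108, 0.11]]
0 (0.563, -0.179) 0.081 [-0.4, 0.11, 1.9, -0.0, 1.13, -0.38] [-0.2, 0.32, 1.72, -0.43, 1.43, -0.05]
0 (0.563, -0.179) 0.26 [-0.4, -0.03, 1.73, -0.0, 1.44, -0.38] [-0.2, 0.17, 1.59, -0.43, 1.69, -0.16]
0 (0.563, -0.179) 0.3 [-0.4, -0.05, 1.68, -0.0, 1.5, -0.38] [-0.2, 0.15, 1.55, -0.43, 1.75, -0.19]
0 (0.5, -0.1) 0.081 [-0.3, -0.06, 2.08, -0.0, 1.13, -0.29] [-0.09, 0.19, 1.88, -0.39, 1.44, 0.06]
0 (0.5, -0.1) 0.26 [-0.3, -0.22, 1.9, -0.
[... 1006 characters left out ...]
793 (0.5, -0.1) 0.081 [-0.3, -0.06, 2.08, -0.0, 1.13, 2.85] None
3.141592653589793 (0.5, -0.1) 0.26 [-0.3, -0.22, 1.9, -0.0, 1.46, 2.85] None
3.141592653589793 (0.5, -0.1) 0.3 [-0.3, -0.23, 1.85, -0.0, 1.52, 2.85] None
3.141592653589793 (0.5, -0.18) 0.081 [-0.45, -0.01, 2.03, -0.0, 1.13, 2.71] None
3.141592653589793 (0.5, -0.18) 0.26 [-0.45, -0.17, 1.86, -0.0, 1.45, 2.71] None
3.141592653589793 (0.5, -0.18) 0.3 [-0.45, -0.18, 1.81, -0.0, 1.52, 2.71] None
3.141592653589793 (0.45, -0.18) 0.081 [-0.49, -0.12, 2.13, -0.0, 1.13, 2.67] None
3.141592653589793 (0.45, -0.18) 0.26 [-0.49, -0.28, 1.95, -0.0, 1.47, 2.67] None
3.141592653589793 (0.45, -0.18) 0.3 [-0.49, -0.29, 1.9, -0.0, 1.53, 2.67] None
```

View pics/w5.png

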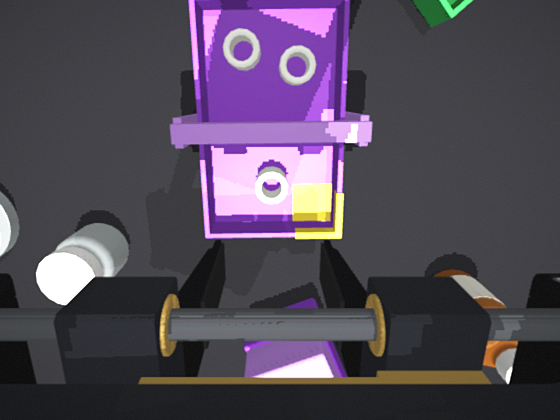

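The wrist view puts the bar top at rows 122–142, columns 170–372, which is a 141 mm length centred at y=-0.179, x≈0.564. That agrees with the top view. Joint branch 0 works for every pose. Now I'll grasp, lift and tilt.

```bash
python3 - <<'E'
from h import *
y=np.deg2rad(-.9);r=down(y);P=[.564,-.179]
env.reach([*P,.2],r.as_quat())
env.grip(.5,60)
env.servo_line([*P,.13],vel=.25);env.servo_line([*P,.081],vel=.08)
env.grip(0,60);print("grip mm",env.read_opening()*95,env.read_wrist_force())
env.servo_line([*P,.10],vel=.05);print(env.read_wrist_force(),env.read_moment())
env.servo_line([*P,.2],vel=.1)
print(env.read_opening()*95,env.read_wrist_force(),env.read_time())
n=Rn.from_euler('z',y).apply(np.array([-1,1,0])/2**.5)
q=(Rn.from_rotvec(n*np.deg2rad(30))*r).as_quat()
env.servo_line([*P,.32],rotation=q,vel=.045)
env.wait(2.5)
print(env.read_eef_pos(),Rn.from_quat(env.read_tool_rot()).as_matrix()[:,2],env.read_opening()*95,env.read_wrist_force(),env.read_moment(),env.read_time())
f=env.grab_frame("scene");cv2.imwrite("pics/s1.png",f["image"])
f,p=wrist("w6");i=np.hstack([cv2.imread("pics/s1.png"),f["image"]]);cv2.imwrite("pics/b.png",cv2.resize(i,(800,300)))
E
```

```text
grip mm 13.607361048055036 [-1.54598147 -0.97561373  1.50452054]
[ 0.05300367  0.0277638  -5.04523055] [-0.07063837  0.07064507 -0.04653302]
13.585246158809873 [-0.12325418 -0.21778235 -3.63462582] 15.5333
[ 0.56399024 -0.17901141  0.31996729] [-0.35909467 -0.34790624 -0.86603249] 13.201563604852762 [-0.39704766 -0.50020344 -3.88867854] [ 0.34631979 -0.41300616  0.0165838 ] 20.85
```

View pics/b.png

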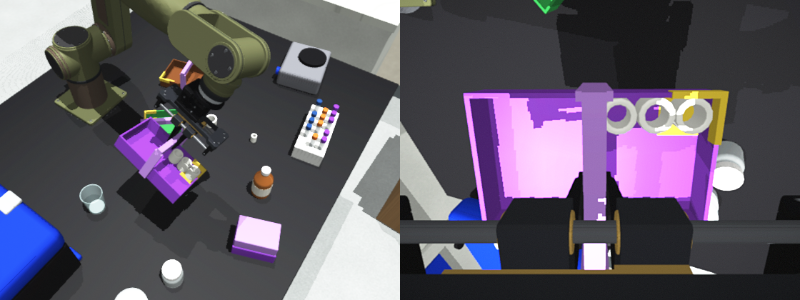

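```bash
python3 - <<'E'
from h import *
print(env.read_time())
f,p=wrist("w7");a=cv2.resize(f["image"][110:320,80:480],(800,420));cv2.imwrite("pics/c.png",a)
s=env.grab_frame("scene")["image"]
cv2.imwrite("pics/d.png",cv2.resize(s[150:300,140:320],(720,600),interpolation=2))
E
```

```text
20.95
```

View pics/c.png

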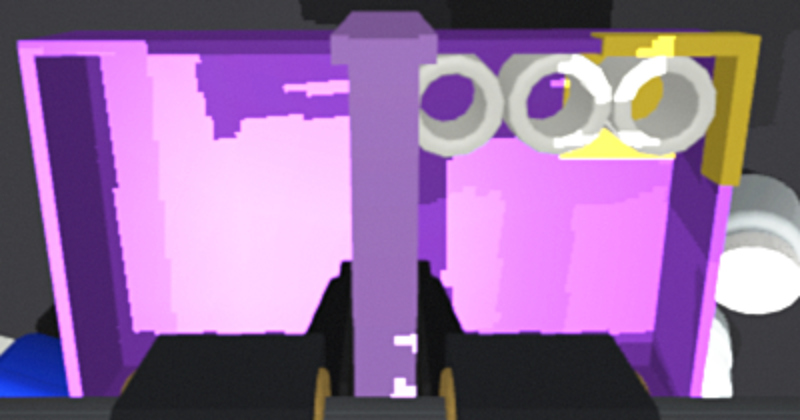

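View pics/d.png

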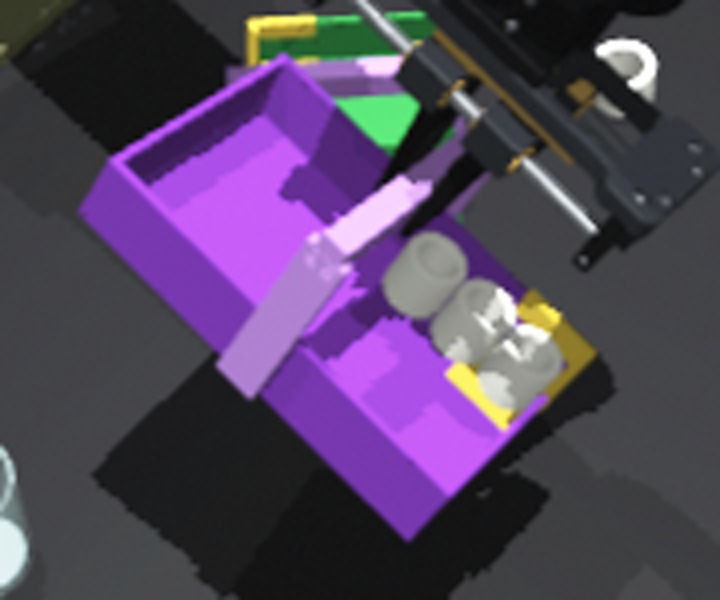

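```bash
python3 - <<'E'
from h import *
env.wait(1.5)
g0=cv2.imread("pics/w7.png");f,p=wrist("w8");d=np.abs(f["image"].astype(int)-g0).max(2)[130:190,270:450];print("changed px",(d>40).sum(),env.read_time(),env.read_opening()*95)
I=([0,0,0],[0,0,0,1])
def t(px,z): q=ray(f,np.array(px)/2+[80,110],.081-z,I); return (q[:,[1,0]]*1000).round(1).tolist()
print("rings",t([[459,106],[558,104],[665,105]],.037))
print("rim outer corners -x+y,+x+y",t([[18,40],[760,36]],.043)," inner -x floor corner etc")
print("bar end +y",t([[333,62],[436,62]],.09))
E
```

```text
changed px 0 22.6 13.350160594266377
rings [[23.4, 44.2], [53.4, 44.7], [85.8, 44.4]]
rim outer corners -x+y,+x+y [[-104.4, 64.6], [108.4, 65.3]]  inner -x floor corner etc
bar end +y [[-10.7, 63.6], [12.4, 63.5]]
```

```bash
python3 - <<'E'
from h import *
print(np.abs(env.read_joint_vel()).max(),env.read_wrist_force(),env.read_time())
env.close_job()
E
```

```text
0.000927915825148848 [ 1.3042057  -0.92330246 -3.75122671] 22.6
the job is handed in; nothing more can be done
```

The job is done and handed in at 22.6 s of the 51 s allowed. The arm is still holding the tote up and tilted, with all three sleeves in a touching row running from the yellow corner.

- **Sleeve:** I picked the loose sleeve that measured 32 mm, at 32.3 mm in the wrist camera and 32.2 mm in the jaws. I stood it in the tote's empty yellow half, and the wrist view showed it upright. I did not touch the smaller or larger look-alikes.
- **Tote:** I gripped the carrying bar at 60 N, lifted the tote with the tool about 24 cm above its grasp height, and tilted it 30° about the diagonal towards the yellow corner. The tote had not slipped in the grip: its rim corners measured where they should be, within about 4 mm.
- **Last checks:** The sleeves lie against the +y wall at tote x of about 86, 53 and 23 mm. The first is in the corner, and the third is about 80 mm from it, so they form a row rather than a tight cluster. Two wrist pictures 1.5 s apart showed no change, and the arm was still.
- **Not checked:** I did not take a separate final picture to confirm that the look-alikes and other items on the bench had not moved. Nothing looked disturbed in the scene picture taken after the tilt, though it does not show every item. The wrist force stayed at or below about 5 N each time I read it.

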